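# Flip-arm height gauge: feel for the part that binds

## Task

One of the three moulded parts in the height gauge stands too high. Swing each hinged gauge arm down over its part by its ball knob: over a good part the arm clicks past its spring catch and rests fully home, over the high part it binds just short and must not be forced, as hard pressing marks the part. Swing the binding arm back up, put its part in the parts bin, and leave that arm standing open and the other two clicked home over their parts, with the loupe and the pin gauges undisturbed.

Things in the scene. Friction and masses are not known exactly. Their poses are not given: they have to be found in the camera images.
- fixture: height gauge, fixed: plate 124 x 256 mm, top 14 mm high, three equal stations 80 mm apart along its y axis, station 1 at +y (robot's left). Origin: middle of the row of nests, at bench height; its x points to the hinges, z up. Per station along x: hinge pin +45 mm, nest 0, arm rest -35 mm, knob of a closed arm -80 mm. Catch block 15 to 32 mm to the +y side of the arm rest, 80 mm high
- nest_1: nest post of station 1, steel, 22 mm across; origin on its axis, at its foot, 14 mm above the bench. Seat 34 mm above the bench (20 mm above this origin) inside a lip 2.5 mm high. In it stands, loose, a white moulded spindle of about 14 g, 27 mm high, pointed upward, its flange 24 mm across with its middle 11 mm above the foot. It lifts straight out
- nest_2: nest post of station 2, same as nest_1, also with a part. Two of the three parts are good and stand on the seat. The third, unknown which, stands 4.5 mm higher, on an untrimmed gate disc 16 mm across hidden under its foot
- nest_3: nest post of station 3, same as nest_1, also with a part
- gauge_arm_1 (a joint): angle of arm 1, rad: 0 fully home (level, pointing to the robot), 1.57 upright, 2.0 leaning back on its stop. A stiff hinge (about 0.15 N m) keeps it where it is left. From 0.1 to 0.03 rad a sprung ball catch resists: passing it takes about 7 N pressed down at the knob, then the arm drops home and stays. Arm bar 14 mm wide, 8 mm thick
- gauge_arm_2 (a joint): angle of arm 2, same as gauge_arm_1. Over the high part an arm meets the part at about 0.08 rad, inside the travel of the catch, and yields only to about 0.06 rad, so the force tells one from the other: press to 10 or 12 N at the knob. 12 N there puts 20 to 26 N on the part, 20 N about 50 N, which marks it
- gauge_arm_3 (a joint): angle of arm 3, same as gauge_arm_1
- hinge_1 (a point): middle of hinge pin 1, 69.5 mm above the bench; the pin lies along the fixture's y axis
- hinge_2 (a point): middle of hinge pin 2
- hinge_3 (a point): middle of hinge pin 3
- knob_1 (a point): centre of the black ball knob, 18 mm across, at the free end of arm 1, 125 mm from the hinge pin. It revolves freely on a cross pin: pinched from above, fingers closing along the fixture's y axis, it can be held and swung through the whole arc with the gripper kept upright
- knob_2 (a point): centre of the ball knob of arm 2
- knob_3 (a point): centre of the ball knob of arm 3
- reject_bin: open parts bin, fixed, empty at the start, 140 mm along its own x, 100 mm along its y, 50 mm high (28 mm on its -x side), walls and floor 3 mm; origin at the centre of its underside
- loupe: black eye loupe standing on its rim, 40 mm across, 44 mm high, a bystander; origin at the centre of its underside
- pin_gauges: wooden stand with upright pin gauges, 28 x 90 x 56 mm, a bystander; origin at the centre of its underside

How it is judged:
On the way:
1. an arm has been swung down until it bears on its part (3 N or more on the part) (contact force between any of nest_1, nest_2, nest_3 and anything else above 3 N), for 0.05 s.
At the end, for the whole second after the job is handed in: Two arms home (below 0.02 rad) with a part in the nest under each; the third arm standing open (above 1.2 rad) over its empty nest; the part from that nest lying in the parts bin (((contact force between nest_1 and anything else below 0.02 N and value of joint gauge_arm_1 above 1.2 rad and contact force between each of nest_2, nest_3 and anything else above 0.04 N and value of joint each of gauge_arm_2, gauge_arm_3 below 0.02 rad) or (contact force between nest_2 and anything else below 0.02 N and value of joint gauge_arm_2 above 1.2 rad and contact force between each of nest_1, nest_3 and anything else above 0.04 N and value of joint each of gauge_arm_1, gauge_arm_3 below 0.02 rad) or (contact force between nest_3 and anything else below 0.02 N and value of joint gauge_arm_3 above 1.2 rad and contact force between each of nest_1, nest_2 and anything else above 0.04 N and value of joint each of gauge_arm_1, gauge_arm_2 below 0.02 rad)) and contact force between reject_bin and anything else above 0.04 N); the robot touches nothing.
It fails at once if a part is pressed into its nest with more than 50 N (contact force between any of nest_1, nest_2, nest_3 and anything else above 50 N).
It fails at once if the loupe or the pin gauges are moved by more than 20 mm (distance of any of loupe, pin_gauges from where it was at the start of the episode above 0.02 m).
It also fails if it takes over 69 s, if anything falls off the work surface, if the arm or the gripper's body presses on something with over 40 N, if the wrist force passes 120 N, or if a joint passes its speed limit or range.

## Robot

A 6-joint arm with a two-finger parallel gripper is mounted at the origin on the work surface; the furniture and walls round the work are solid. World frame = base frame: x ahead of the robot, y to its left, z up, the work surface at z = 0. Lengths are in m, angles in rad, forces in N, time in s.
With the tool pointing down it reaches from about 0.275 to 0.875 m from the base axis. Payload 12.5 kg.
Tool frame: the origin (TCP) lies on the centre line of the jaws, within the pads' length; the fingertips stand 17 mm ahead of it and the grasp point (between the pads) lies 2 mm behind it; z points along the fingers, y is the line along which they close (so a half turn about z gives the same grasp; the last joint's range is limited). The gripper opens to 85 mm and grips with 20 to 120 N. Pads are 22 mm wide; open, the fingers measure 114 mm over their backs; the gripper's body (76 mm by 85 mm) begins 54 mm behind the grasp point. The pads swing forward as they close: fully open they stand 13 mm farther back than shut.
Start: joints at [-1.348, 0.351, 1.652, -0, 1.139, -0.085], TCP at [0.167, -0.524, 0.248] pointing down, gripper open.
Joint ranges: [-2.75, 2.75], [-0.79, 2.1], [0.01, 2.65], [-1.57, 4.71], [0.07, 3.14], [-2.87, 2.87]. Speed limits (rad/s): [2.22, 2.22, 2.79, 3.14, 3.14, 3.14].

## Interface

Orientations are given as a unit quaternion [w, x, y, z].
In Python, from station import manip, get_image gives the robot as it stands. Calls block until the motion is done:
- manip.movep(position, orientation): joint-space move of the TCP to a pose.
- manip.movel(position, ori=None, v=0.15, threshold=None): straight line of the TCP; ori=None keeps the orientation; v is the mean speed in m/s. With threshold (N) it stops when the force on the tool has changed by that much, and returns True; else False.
- manip.move_j(angles): joint-space move.
- manip.gripper_to(opening): opening from 0.0 (shut) to 1.0 (fully open); the grip force is fixed at half the most; returns when the fingers have stopped.
- manip.sleep(seconds).
- manip.inverse_kinematics(position, orientation): joint angles nearest the present ones, or None.
- manip.sense(): the state.
- get_image(name): name is "scene" or "top" or "wrist"; returns a dict with "img" (480x640x3 uint8, blue, green, red), "fx", "fy", "cx", "cy" (pixels), "extrinsics" (4x4, takes a point from camera to world coordinates). Camera axes: x right, y up, looking along -z (the intrinsics and any distortion apply to the point x, -y, -z); pixel columns grow to the right and rows downward; lengths in m; the calibration is good to about 2 mm. A picture is of the moment at which its call begins. There is no depth.
A pose or a line that the arm cannot do raises manip.PlanningError and nothing moves.
- manip.hand_in(): hands the job in, once; it reports no verdict.
The state is a dict: "t": time; "joint_positions": joint angles; "dq": joint speeds; "joint_torque": joint torques, N m; "eef_pos": TCP position; "tcp_rot": TCP orientation; "ft_force": force on the tool from outside, world axes, zero at the start; "ft_torque": the same for the moment, N m; "grip_width": opening from 0.0 (shut) to 1.0 (fully open).
Only numpy, scipy, OpenCV 4.12 (cv2) and the standard library are available. Lean on these libraries where they do the work, as an engineer would, in place of code of your own. Each camera call takes 0.05 s, during which the arm holds its last target. There are 200 camera calls.

## Working session

There is one attempt and no reset: what is moved stays moved. The work goes in short steps, each a Python script; the robot and the scene stay as the last script left them, time stands still between calls to the robot, and variables do not carry over. Pictures are saved under pics/ and viewed, on a budget of 10 in all, crops included, one or two more only if the job needs it, and the job is handed in when it is done.

```bash
ls; mkdir -p pics; python3 - <<'E'
from station import manip,get_image
import cv2,numpy as np
for n in("scene","top"):
    d=get_image(n);cv2.imwrite(f"pics/{n}0.png",d["img"]);print(n,d["fx"],d["fy"],d["cx"],d["cy"],[k for k in d]);print(np.round(d["extrinsics"],4).tolist())
s=manip.sense();print(s)
E
```

```text
pics
scene 612.4194265360777 612.4194265360777 314.8837701543129 246.90139869617434 ['img', 'fx', 'fy', 'cx', 'cy', 'extrinsics']
[[-0.5626, 0.5488, -0.6182, -0.2862], [-0.8267, -0.3766, 0.4181, 0.5031], [-0.0034, 0.7463, 0.6656, 0.9368], [0.0, 0.0, 0.0, 1.0]]
top 476.99245592000074 476.99245592000074 328.0336086813921 236.161393209084 ['img', 'fx', 'fy', 'cx', 'cy', 'extrinsics']
[[-0.0015, 0.9955, -0.0948, 0.4522], [-0.9996, -0.0043, -0.0294, -0.0799], [-0.0297, 0.0947, 0.9951, 1.1245], [0.0, 0.0, 0.0, 1.0]]
{'t': 0.1, 'joint_positions': array([-1.34761178e+00,  3.51176890e-01,  1.65232799e+00,  1.71645540e-05,
        1.13909490e+00, -8.45856740e-02]), 'dq': array([-8.47420953e-04, -1.89267285e-03, -4.42564593e-03, -8.67577869e-05,
        9.40974935e-04,  1.19641677e-03]), 'joint_torque': array([-4.74847707e-05, -5.06834400e+01, -2.91877162e+01, -9.21904370e-05,
        2.66508505e-03,  1.89690098e-05]), 'eef_pos': array([ 0.16659089, -0.52388675,  0.24782744]), 'tcp_rot': array([-5.02896470e-04,  9.88183459e-01,  1.53274909e-01, -2.70944999e-05]), 'ft_force': array([-0.14354929,  0.53672677, -0.56623608]), 'ft_torque': array([ 0.01303144, -0.00254107,  0.0114264 ]), 'grip_width': 0.9985811017398977}
```

View pics/top0.png

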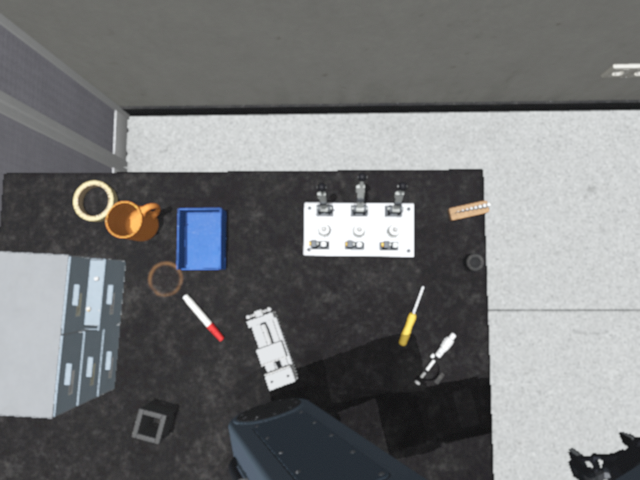

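View pics/scene0.png

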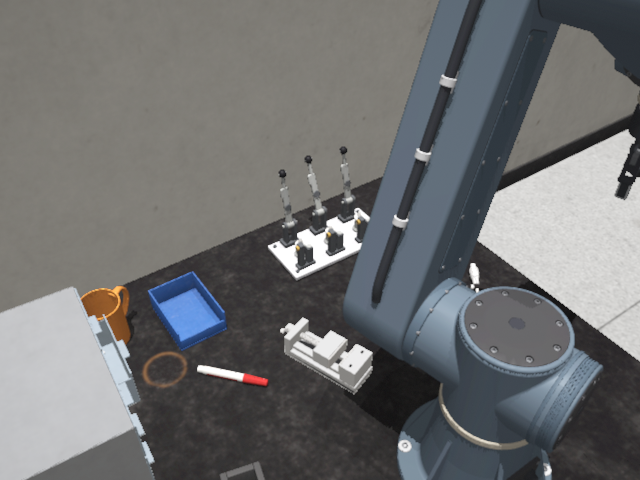

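The top view shows the white plate at about (303-414, 203-257), the bin at (177-227, 208-271), and three near-upright arms. In the scene view the knobs are at about (283,174), (308,159) and (344,150). Next I'll compute poses and look at an enlarged composite.

```bash
cat > h.py <<'E'
from station import manip,get_image
import cv2,numpy as np
def ray(d,px):
    E=np.array(d["extrinsics"]);v=np.array([(px[0]-d["cx"])/d["fx"],-(px[1]-d["cy"])/d["fy"],-1])
    return E[:3,3],E[:3,:3]@v
def onz(d,px,z):
    o,v=ray(d,px);return o+v*(z-o[2])/v[2]
def proj(d,p):
    E=np.array(d["extrinsics"]);c=E[:3,:3].T@(np.asarray(p)-E[:3,3]);return np.array([d["cx"]-d["fx"]*c[0]/c[2],d["cy"]+d["fy"]*c[1]/c[2]])
def rect(d,mask,z):
    mask=cv2.morphologyEx(mask,cv2.MORPH_CLOSE,np.ones((9,9)))
    c=max(cv2.findContours(mask,0,1)[0],key=cv2.contourArea)
    P=np.array([onz(d,p,z)[:2] for p in c[:,0]],np.float32)
    return cv2.minAreaRect(P)
E
python3 - <<'E'
from h import *
d=get_image("top");I=d["img"];m=np.zeros((480,640),np.uint8)
w=m.copy();w[195:262,290:425]=((I.min(2)>170)*255)[195:262,290:425].astype(np.uint8)
print("plate",rect(d,w,.014))
b=m.copy();b[190:290,165:240]=((I[...,0].astype(int)-I[...,2]>50)*255)[190:290,165:240].astype(np.uint8)
print("bin",rect(d,b,.045))
for p in[(303,203),(414,203),(415,257),(303,257)]:print(onz(d,p,.014))
a=cv2.resize(I[165:270,290:500],(800,400),interpolation=2)
s=get_image("scene");c=cv2.resize(s["img"][140:280,260:390],(557,600),interpolation=2)
cv2.imwrite("pics/a.png",a);cv2.imwrite("pics/b.png",c)
E
```

```text
plate ((0.5745795369148254, -0.1172625869512558), (0.256160169839859, 0.12550413608551025), 89.01126861572266)
bin ((0.5513767004013062, 0.24452358484268188), (0.14667914807796478, 0.11338339000940323), 1.092578649520874)
[0.63680194 0.01182029 0.014     ]
[ 0.63512227 -0.24874064  0.014     ]
[ 0.50857135 -0.2487032   0.014     ]
[0.50936471 0.01138051 0.014     ]
```

View pics/a.png

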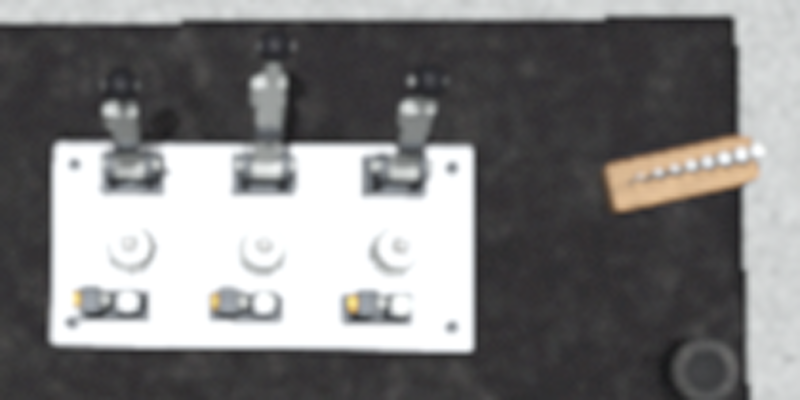

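View pics/b.png

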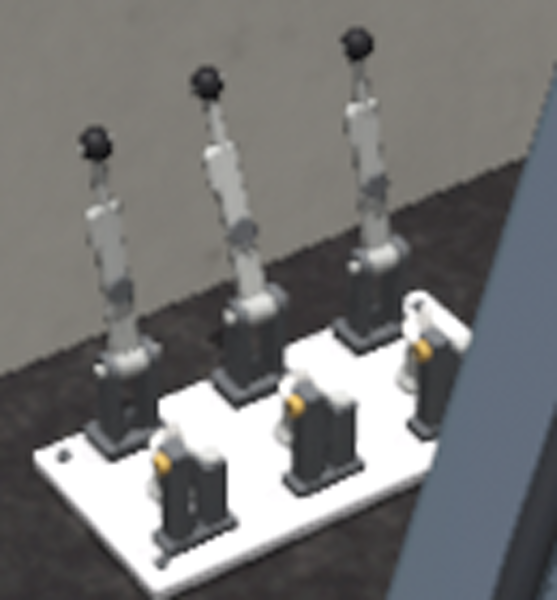

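The top crop shows the nests at crop px (131,247), (264,250) and (397,250), with knobs at (120,82), (275,45) and (427,80). Scene crop knobs are at (96,143), (207,83) and (357,43). The loupe and pin stand are clear, to the right.

```bash
python3 - <<'E'
from h import *
d=get_image("top");s=get_image("scene")
N=np.array([onz(d,(290+x/3.81,165+y/3.81),.045) for x,y in[(131,247),(264,250),(397,250)]]);print("nests",N.round(4))
H=np.array([onz(d,(290+x/3.81,165+y/3.81),.0695) for x,y in[(133,170),(266,171),(397,172)]]);print("hinge",H.round(4))
for i,(a,b) in enumerate(zip([(120,82),(275,45),(427,80)],[(96,143),(207,83),(357,43)])):
    o1,v1=ray(d,(290+a[0]/3.81,165+a[1]/3.81));o2,v2=ray(s,(260+b[0]/4.285,140+b[1]/4.285))
    t=np.linalg.lstsq(np.c_[v1,-v2],o2-o1,rcond=None)[0];p=o1+t[0]*v1;q=o2+t[1]*v2
    print("knob",((p+q)/2).round(4),"gap",np.linalg.norm(p-q).round(4))
q=[0,1,0,0]
print(manip.inverse_kinematics([.58,-.117,.33],q), manip.inverse_kinematics([.63,-.04,.2],q))
E
```

```text
nests [[ 0.5695 -0.0398  0.045 ]
 [ 0.5674 -0.1191  0.045 ]
 [ 0.567  -0.1982  0.045 ]]
hinge [[ 0.6123 -0.0419  0.0695]
 [ 0.6112 -0.1198  0.0695]
 [ 0.6102 -0.1962  0.0695]]
knob [ 0.6399 -0.0401  0.1903] gap 0.0014
knob [ 0.6608 -0.1207  0.1836] gap 0.0001
knob [ 0.6398 -0.1997  0.1901] gap 0.0015
[-2.77723312e-01  3.60674431e-01  1.43367751e+00 -4.44089210e-16
  1.34724072e+00  1.29307301e+00] [-1.37134929e-01  5.46183775e-01  1.47495276e+00 -4.44089210e-16
  1.12045612e+00  1.43366140e+00]
```

```bash
cat >> h.py <<'E'
YAW=-.016
R=np.array([[np.cos(YAW),-np.sin(YAW)],[np.sin(YAW),np.cos(YAW)]])
O=np.array([.568,-.119])
Q=[0,np.cos(YAW/2),np.sin(YAW/2),0]
def fx(x,y,z): return np.r_[O+R@[x,y],z]
YS={1:.08,2:0,3:-.08}
def knob(i,a): return fx(.045-.125*np.cos(a),YS[i],.0695+.125*np.sin(a))
GO=np.array([0,0,-.002])   # TCP when the grasp point is at a given point
OP=.55
def f(): return manip.sense()["ft_force"].round(1)
def grab(i,a):
    p=knob(i,a)+GO
    manip.gripper_to(OP)
    manip.movel(p+[0,0,.045],Q,v=.25) if abs(manip.sense()["eef_pos"]-p).max()<.12 else manip.movep(p+[0,0,.07],Q)
    manip.movel(p,Q,v=.12); manip.gripper_to(0.)
def swing(i,a0,a1,v=.12):
    n=max(2,int(abs(a1-a0)/.17)+1)
    for a in np.linspace(a0,a1,n+1)[1:]:
        manip.movel(knob(i,a)+GO,Q,v=v); print(round(a,2),f(),end=" ")
    print()
def press(i,a,F=11):
    "arm near angle a, gripper at knob: let go, shut above it, press with the tips"
    manip.gripper_to(OP); p=knob(i,a)
    manip.movel(p+[0,0,.036],Q,v=.15); manip.gripper_to(0.)
    f0=f(); b=knob(i,.05)
    hit=manip.movel(np.r_[b[:2],.0695+.009+.017-.006],Q,v=.012,threshold=F)
    s=manip.sense(); z=s["eef_pos"][2]-.017-.009
    print("press",i,hit,f0,f(),"angle~",round(float(np.arcsin((z-.0695)/.125)),3),"t",s["t"])
E
python3 - <<'E'
from h import *
a=np.arctan2(.1903-.0695,-(.6399-.6143));print("a",a)
p=knob(1,a)
manip.movep([.45,-.3,.36],Q);manip.movep(p+[0,0,.1],Q)
d=get_image("wrist");cv2.imwrite("pics/w1.png",d["img"]);print(p,proj(d,p),proj(d,knob(2,a)),manip.sense()["t"],f())
for i in(1,2,3):print(proj(d,knob(i,a)),proj(d,fx(0,YS[i],.061)))
E
```

```text
a 1.7796272204389367
[ 0.64018541 -0.04014482  0.19178424] [314.03344004 245.7447546 ] [435.11152329 245.52963836] 3.0083 [ 0.   0.1 -0. ]
[314.03344004 245.7447546 ] [314.96793156 267.21760806]
[435.11152329 245.52963836] [390.21579749 267.08007662]
[556.11994245 245.31464588] [465.43675336 266.94259437]
```

View pics/w1.png

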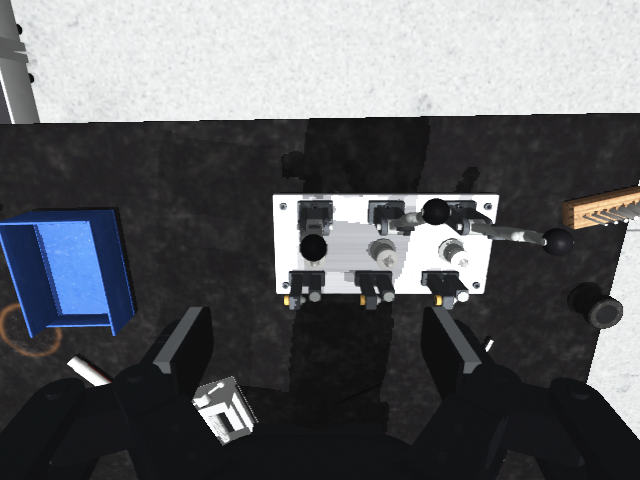

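Wrist view: knob 1 is at (313,247), predicted (314,246), so the knob estimate is good to about 1 mm. I'll swing arm 1.

```bash
python3 - <<'E'
from h import *
grab(1,1.78);print(f(),manip.sense()["grip_width"])
swing(1,1.78,.16);print(manip.sense()["t"],manip.sense()["grip_width"])
press(1,.16)
E
```

```text
[0.1 4.8 6.5] 0.16877288205912827
1.62 [-2.3  6.   3.1] 1.46 [-1.7  5.  -1.2] 1.29 [ 2.   6.2 -7.2] 1.13 [  7.    6.5 -14.5] 0.97 [ 12.3   6.4 -20.1] 0.81 [ 18.7   7.7 -20.4] 0.65 [ 19.5   8.4 -17.1] 0.48 [ 18.9  10.  -11.2] 0.32 [17.  10.5 -7.2] 0.16 [16.4 10.5 -4.4] 
7.95 0.16488187068888288
press 1 True [-0.1  0.4  0.2] [-0.9  0.9  7.2] angle~ -0.01 t 11.575
```

Arm 1 clicked home (about -0.01 rad). Now arm 2.

```bash
python3 - <<'E'
from h import *
p=manip.sense()["eef_pos"];manip.movel(p+[0,0,.18],v=.3)
grab(2,1.967);print(f(),manip.sense()["grip_width"])
swing(2,1.967,.16);print(manip.sense()["t"],manip.sense()["grip_width"])
press(2,.16)
E
```

```text
[0.7 5.6 5.1] 0.17107237319921462
1.8 [-0.6  5.5  2.8] 1.64 [-0.7  4.9  0.7] 1.47 [-1.4  5.8 -4.3] 1.31 [  3.2   5.8 -11.2] 1.15 [  7.3   5.6 -17.9] 0.98 [ 14.2   6.5 -22.1] 0.82 [ 19.7   8.5 -22.1] 0.65 [ 20.2   9.2 -16.9] 0.49 [ 19.9  11.7 -12.4] 0.32 [16.8 11.2 -6.9] 0.16 [15.5 12.  -4.1] 
18.3333 0.1718541986256354
press 2 True [-0.4  0.1 -0.9] [-0.   0.9  8.2] angle~ -0.01 t 21.95
```

```bash
python3 - <<'E'
from h import *
p=manip.sense()["eef_pos"];manip.movel(p+[0,0,.18],v=.3)
grab(3,1.80);print(f(),manip.sense()["grip_width"])
swing(3,1.80,.16);print(manip.sense()["t"],manip.sense()["grip_width"])
press(3,.16)
E
```

```text
[-0.6  5.5  4.7] 0.16738030947922025
1.64 [-0.3  4.8  2.4] 1.47 [-0.6  6.   0.6] 1.31 [-1.6  5.9 -2.1] 1.14 [ 1.5  6.6 -5.4] 0.98 [ 5.3  7.3 -8.7] 0.82 [  7.9   7.4 -10.4] 0.65 [10.3  8.8 -8.7] 0.49 [10.8  8.5 -7.5] 0.32 [10.   9.4 -5.8] 0.16 [10.7 11.3 -3.5] 
28.2417 0.16703034644359094
press 3 True [-0.7 -0.3  0.1] [ 0.  -0.5  5.2] angle~ 0.051 t 31.45
```

Arm 3 binds at about 0.05-0.06 rad, so part 3 is the high one. I'll swing its arm back up and look at the part from above.

```bash
python3 - <<'E'
from h import *
p=manip.sense()["eef_pos"];manip.movel(p+[0,0,.012],v=.1)
manip.gripper_to(OP);manip.movel(knob(3,.075)+GO,Q,v=.1);manip.gripper_to(0.);print(f())
swing(3,.075,1.92,v=.15)
manip.gripper_to(OP);p=manip.sense()["eef_pos"];manip.movel(p+[0,0,.06],v=.2)
manip.movep(fx(0,-.08,.18),Q)
d=get_image("wrist");cv2.imwrite("pics/w2.png",d["img"]);print(manip.sense()["t"],f())
for z in(.0365,.0495,.0655):print(z,proj(d,fx(0,-.08,z)),proj(d,fx(.012,-.08,z)))
for i in(1,2):print(proj(d,knob(i,0)))
E
```

```text
[1.4 6.7 2.2]
0.24 [1.1 6.2 0. ] 0.41 [0.1 6.  1.4] 0.58 [-2.7  6.   1.7] 0.75 [-3.9  6.5  4.9] 0.91 [-5.   7.4  8.1] 1.08 [-3.5  7.2  9.3] 1.25 [-1.1  5.6  8.6] 1.42 [0.3 6.2 6.2] 1.58 [1.3 6.9 6. ] 1.75 [2.3 5.  4.2] 1.92 [2.5 5.3 3.3] 
37.8 [0.5 0.1 1. ]
0.0365 [316.17185761 226.68896818] [316.15456572 211.56970671]
0.0495 [316.15554429 231.77257449] [316.13721165 216.02107082]
0.0655 [316.13328323 238.70963328] [316.11349503 222.10444803]
[104.107309  341.0737668]
[210.18469338 340.98747574]
```

View pics/w2.png

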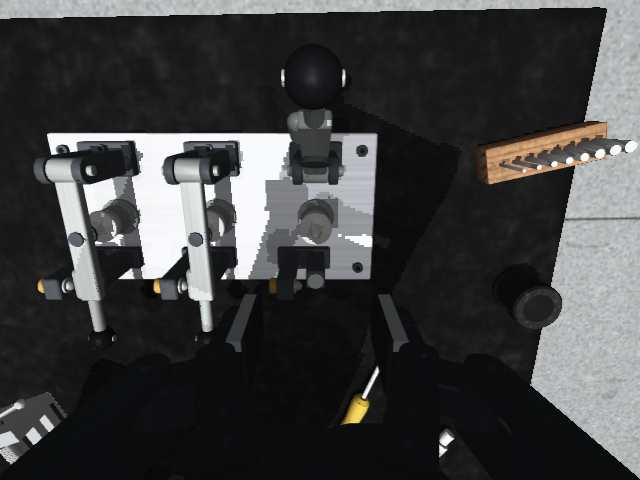

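Wrist view: both closed arms are down level, with knobs at (103,338) and (207,338), and arm 3 is leaning back. The part is at about (317,220), so its exact centre needs an enlargement.

```bash
python3 - <<'E'
from h import *
d=get_image("wrist");I=d["img"].copy()
I=np.clip(I.astype(float)*1.8,0,255).astype(np.uint8)
c=cv2.resize(I[180:300,250:400],(800,640),interpolation=2)[:600];s=800/150
for z,r,col in((.0495,.012,(0,0,255)),(.0655,.002,(0,255,0)),(.034,.011,(255,0,0))):
    pts=[(proj(d,fx(r*np.cos(t),-.08+r*np.sin(t),z))-[250,180])*s for t in np.linspace(0,6.3,40)]
    cv2.polylines(c,[np.array(pts,int)],False,col,1)
cv2.imwrite("pics/w3.png",c)
E
```

```text
(no output)
```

View pics/w3.png

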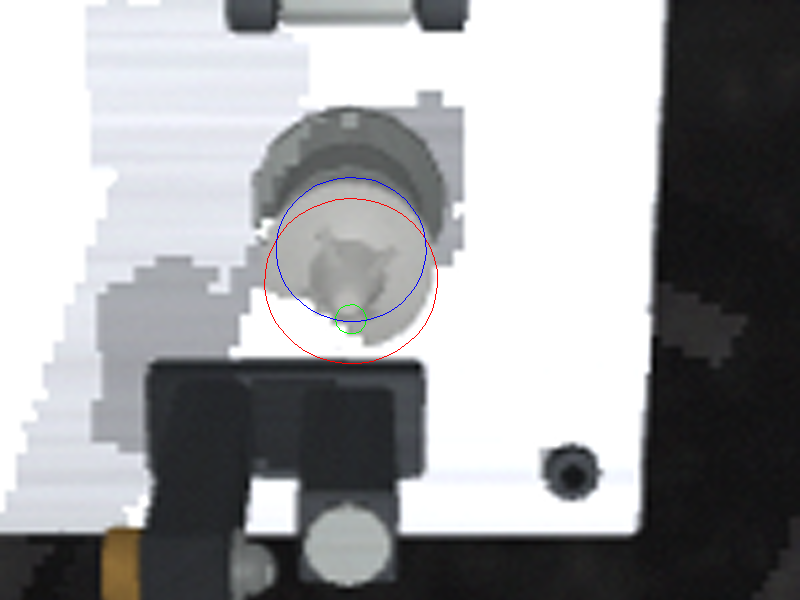

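The flange centre is about 2 mm further out in +x than predicted and laterally correct. That is well inside the pad width, so I'll pick it.

```bash
python3 - <<'E'
from h import *
p=fx(.002,-.08,.0535)
manip.gripper_to(.55)
print("hit",manip.movel(p,Q,v=.1,threshold=8));print(manip.sense()["eef_pos"])
manip.gripper_to(0.);g=manip.sense()["grip_width"]
manip.movel(p+[0,0,.05],Q,v=.08);manip.movel(p+[0,0,.14],Q,v=.2);print(g,manip.sense()["grip_width"],f(),manip.sense()["t"])
manip.movep([.551,.25,.2],Q);print(manip.sense()["t"],manip.sense()["grip_width"])
d=get_image("wrist");cv2.imwrite("pics/w4.png",d["img"]);print(proj(d,[.551,.25,.003]))
E
```

```text
hit False
[ 0.5690554  -0.1991733   0.05410887]
0.23174577097759436 0.23474079865125752 [ 0.2  0.6 -0.7] 41.2333
42.8833 0.23764649680849945
[315.08563593 210.65175317]
```

View pics/w4.png

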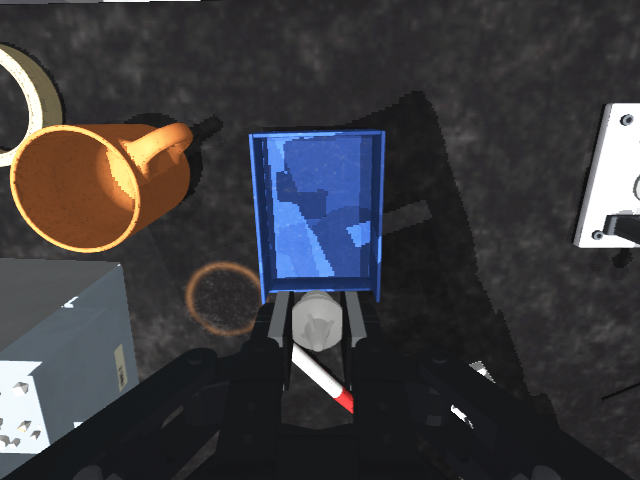

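The part is held at (317,320). The bin floor centre at about (315,208) matches the prediction (315,211), so I'll place it.

```bash
python3 - <<'E'
from h import *
print(manip.movel([.551,.25,.036],Q,v=.12,threshold=6),manip.sense()["eef_pos"])
manip.gripper_to(.42);print(f())
manip.movel([.551,.25,.2],Q,v=.2);manip.movep([.45,.25,.3],Q);manip.sleep(.5)
d=get_image("wrist");t=get_image("top")
a=cv2.resize(t["img"][160:285,165:505],(800,294),interpolation=2)
b=cv2.resize(d["img"],(400,300))
o=np.zeros((600,800,3),np.uint8);o[:294]=a;o[300:,:400]=b
cv2.imwrite("pics/f.png",o);print(f(),manip.sense()["t"])
E
```

```text
False [0.5514063  0.25015744 0.0367092 ]
[0.  0.8 0.4]
[-0.7  0.2 -0.3] 46.9417
```

View pics/f.png

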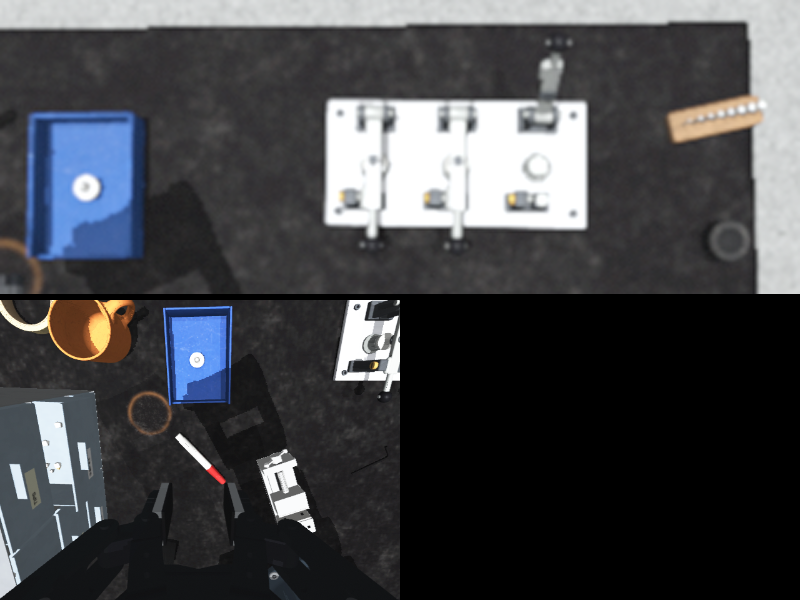

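The part stands in the bin (87,187), arms 1 and 2 are down, arm 3 is open over its empty nest (537,166), and the loupe and pin stand are where they were. Handing in.

```bash
python3 -c "
from station import manip
print(manip.hand_in(),manip.sense()['t'])"
```

```text
the job is handed in; nothing more can be done
the job is handed in; nothing more can be done
```

The high part was at station 3; it is now in the parts bin and the job is handed in. The hand-in gave no verdict.

- **Gauging:** I swung each arm down by its knob and pressed it with the closed fingertips, stopping at 11 N. Arms 1 and 2 clicked through to home, estimated at −0.01 rad. Arm 3 bound at about 0.05 rad, a little below the 0.06 rad described for a high part. That estimate runs about 0.01 rad low, since the two arms at home read −0.01. I did not press it further.
- **Clearing the part:** I swung arm 3 back up to about 1.92 rad, lifted its part out and set it down in the middle of the bin.
- **Last checks:** The final pictures at 46.9 s show:
  - the part in the bin, arms 1 and 2 down, and arm 3 open over its empty nest;
  - the loupe and pin gauges looking unmoved, which I judged by eye and did not measure;
  - the robot clear of everything.
- **Disagreements:** The part and hinge forces suggested the fixture sits about 2 mm farther from the robot than I had estimated. This put about 20 N per axis sideways load on the held knobs while swinging. I saw no other failed check.

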